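# Close and pin a clamshell casting mould

## Task

Get the blue clamshell casting mould ready for a pour: first turn its black ejector knob back counterclockwise to the zero stop, so that the brass ejector is down, then fold the hinged lid shut. Take the red-handled locking pin from its wooden stand and push it down through the aligned holes in the lid and the lower half until its collar sits on the lid. Finish still holding the pin and pressing it down, so that the springy gasket stays squeezed and the two halves are fully shut; do not disturb the tumbler, jar, spool and glass dish round about.

Things in the scene. Friction and masses are not known exactly. Their poses are not given: they have to be found in the camera images.
- mould: Lower half of the mould with its base plate, fixed to the table. Base plate 184 x 150 mm with a side wing for the knob, 8 mm thick; blue lower half 110 x 120 mm, its top (the parting plane) 34 mm above the table, and a 46 mm wide lug in front with the pin hole. Origin: on the table under the centre; x points from the lug to the hinge, y to the knob, z up. Its place and yaw vary.
- hinge (a point): On the hinge axis of the lid, midway along it: 55 mm along the mould's x, 34 mm above the table. The axis is the mould's y axis. Axes as the mould's.
- lower_hole (a point): Centre of the mouth of the hole in the lower lug: -70 mm along the mould's x, 34 mm above the table, at the parting plane. Hole 13 mm wide with a 2 mm chamfer, going down 26 mm onto the base plate. Axes as the mould's.
- lid (a joint): Lid angle in rad: 0 = down on the unsqueezed gasket, 1.85 = stop, leaning back away from the lug. Total angle above horizontal = lid + gasket. Blue plate 14 mm thick, 120 mm wide, reaching 111 mm from the hinge axis, its 46 mm wide front lug 151 mm; 0.3 kg. Stiff damped hinge: stays where left above about 1.2 rad, sinks shut by itself below about 1.0, within 3 s.
- lid_push (a point): On the middle of the lid's outer face, 85 mm from the hinge axis and 14 mm out from the parting face; moves with the lid. Its z axis points out of the outer face: up when the lid is shut, away from the lug (mould +x) when it stands upright. A good place to push the lid over with closed fingers.
- lid_hole (a point): Centre of the mouth of the pin hole on the lid's outer face, 125 mm from the hinge axis; 13 mm hole, 2 mm chamfer, through the 14 mm lid. Lid shut: right over the lower hole, 48 mm above the table when squeezed, about 53 mm when resting on the gasket.
- gasket (a joint): How far (rad) the rubber gasket holds the lid open: 0.04 = not squeezed (a gap of 5 mm at the holes), 0 = squeezed, halves fully shut. It springs back by itself. About 8 N downward at the pin squeezes it fully.
- knob (a joint): Angle of the black ejector knob in rad: 0 = zero stop, growing clockwise seen from above; starts between 0.7 and 1.3. Turn it counterclockwise (from above) to reach 0, where it stops. Light (0.03 N m). It raises the ejector by 10 mm per rad.
- knob_grip (a point): On the knob's vertical axis at the height to grip, 45 mm above the table, 45 mm to the mould's -x and 115 mm to its +y. Bar grip 42 mm long, 14 mm wide, from 20 to 52 mm above the table, on a 44 mm disc. At 0 the bar lies along the mould's x, its white line at the red stud; at a it is turned by a clockwise. The point turns with it, x along the bar.
- stand: Wooden block 56 x 56 x 42 mm, fixed to the table, with a 12 mm through hole in the middle in which the pin stands. Origin under its centre.
- pin: Locking pin, loose, upright in the stand, 75 mm long in all, about 60 g: steel shaft 10 mm wide and 36 mm long with a chamfered foot, collar 26 mm wide and 5 mm thick, then a round red grip 18 mm wide and 34 mm tall. It hangs on its collar, so that its foot is 6 mm above the table. Origin at the centre of the foot, z up along the pin.
- pin_tip (a point): Centre of the foot of the pin.
- pin_collar (a point): Centre of the underside of the pin's collar, 36 mm above the foot.
- pin_grip (a point): On the pin's axis in its red grip, 62 mm above the foot and 21 mm above the collar's top: where to grip, from above at any yaw.
- tumbler: Bystander: tall white paper beaker, 104 mm wide, 131 mm tall, light, standing between the mould and the pin's stand; a black straw leans out of it to about 0.2 m above the table. Origin under its centre. Leave alone: pass well over or round it.
- cream_jar: Bystander: small white wax jar, 45 mm wide, 17 mm tall. Origin under its centre. Leave alone.
- spool_blue: Bystander: spool of blue thread, 51 mm wide, 60 mm tall. Origin under its centre. Leave alone.
- glass_dish: Bystander: octagonal glass dish, 67 mm wide, 18 mm tall. Origin under its centre. Leave alone.

How it is judged:
By the outcome, as a careful person would: the job done as asked, in the order asked, and still so for the second after the job is handed in, while the arm keeps its last pose, push and grip.
It also fails if it takes over 67 s, if anything falls off the work surface, if the arm or the gripper's body presses on something with over 40 N, if the wrist force passes 120 N, or if a joint passes its speed limit or range.

## Robot

A 6-joint arm with a two-finger parallel gripper is mounted at the origin on a cart in front of the work surface, level with it; the furniture and walls round the work are solid. World frame = base frame: x ahead of the robot, y to its left, z up, the work surface at z = 0. Lengths are in mm, angles in rad, forces in N, time in s.
With the tool pointing down it reaches from about 400 to 925 mm from the base axis. Payload 12.5 kg.
Tool frame: the origin (TCP) lies at the very end of the fingers, on their centre line; the grasp point (between the pads) lies 19 mm behind it; z points along the fingers, y is the line along which they close (so a half turn about z gives the same grasp; the last joint's range is limited). The gripper opens to 95 mm and grips with 3 to 60 N. Pads are 20 mm wide; open, the fingers measure 119 mm over their backs; the gripper's body (75 mm by 180 mm) begins 59 mm behind the grasp point.
Start: joints at [1.181, 0.491, 1.559, -0, 1.092, -0.106], TCP at [174.986, 600.022, 214.661] pointing down, gripper open.
Joint ranges: [-3.1, 3.1], [-0.84, 2.19], [0.05, 2.79], [-1.13, 4.28], [0.06, 2.93], [-2.69, 2.69]. Speed limits (rad/s): [2.22, 2.22, 2.79, 3.14, 3.14, 3.14].

## Interface

Orientations are given as [roll, pitch, yaw] about the fixed x, y, z axes, in that order (R = Rz(yaw) Ry(pitch) Rx(roll)).
In Python, from workcell import arm gives the robot as it stands.
- The arm moves only by the tool move_arm, never from a script. Its argument "targets" is a list of rows, each a list of 2 entries, a list of its own where there are three numbers: the shift along the tool's x, y, z in m, then the turn, a rotation vector about the tool's x, y, z in degrees. A call has 1 to 10 rows; each row shifts and turns the commanded pose from where the row before left it, along the tool's axes as they then stand; what a row does not reach is not made up. A row lasts 1/12 s, in which the tool goes at most 41.7 mm and 7.16 degrees, less where a joint would pass 70% of its speed; a pose out of reach is approached as far as the arm can. A call is refused whole if a number of a shift passes 0.0417 or a number of a turn 7.16, either way. A call with a gripper value outside its range is refused whole. "claw" is the closure, from -1 (fully open) to 1 (shut), so that 0 is half open, set as the call begins (left out, the last holds). The fingers move at their own pace and stop on an object; the grip force is fixed at half the most. Time passes only in rows, so rows that do not move let the fingers close. It gives the time, the measured TCP pose, the force, the opening and the grip force at its end, in the units of the state.
- arm.get_obs(): the state, without advancing time (a new reading comes with each control period).
- arm.camera(name): name is "side" or "top"; returns a dict with "img" (420x560x3 uint8, red, green, blue), "range_z" (420x560 float32, mm along the optical axis (not along the pixel's ray), 0 where there is no reading), "fx", "fy", "cx", "cy" (pixels), "T" (4x4, takes a point from camera to world coordinates). Camera axes: x right, y up, looking along -z (the intrinsics and any distortion apply to the point x, -y, -z); pixel columns grow to the right and rows downward; lengths in mm; the calibration is good to about 2 mm. A picture is of the moment at which its call begins.
- arm.hand_in(): hands the job in; it is judged then, once.
Trained networks look in a picture, given as the dict that the camera call returned (one of the last four; its "shot" number tells which), for a name from the list of things; names that differ only in an ending like _2 or _b are one class to them, and where a whole thing is asked for, a point or a joint stands for the part that bears it (a point fixed in the world has none). Each returns a list of dicts, best first, with "conf" (0 to 1); they miss things now and then, are a little off and sometimes report something else, mostly with a low value. They report only what shows in the picture. A call takes as long as a camera call.
- arm.boxes_of(query, picture): "centre" ([x, y, z] in mm, in world coordinates, good to about 4 mm: the middle of the surface that is visible of it).
The state is a dict: "time": time; "joints": joint angles; "joint_velocities": joint speeds; "tau": joint torques, N m; "eef_pos": TCP position; "tcp_rot": TCP orientation; "force": force on the tool from outside, world axes, zero at the start; "torque": the same for the moment, N m; "grip_width": finger opening in mm; "finger_force": force on a finger pad.
Only numpy, scipy, OpenCV 4.12 (cv2) and the standard library are available. Lean on these libraries where they do the work, as an engineer would, in place of code of your own. Each camera call takes 0.05 s, during which the arm holds its last target. There are 200 camera calls.

## Working session

There is one attempt and no reset: what is moved stays moved. The work goes in short steps, Python scripts to look and compute and a tool call to move; the robot and the scene stay as the last step left them, time stands still between calls to the robot, and variables do not carry over. Pictures are saved under pics/ and viewed, at most 10 in all, crops included, and the job is handed in when it is done.

Besides the shell and the picture viewer there is one more tool, called after ">>>" by a JSON object that holds its "op" and its "data", one argument or row to a line. move_arm: Moves the arm, as the interface text tells. Its arguments: {"type":"object","properties":{"targets":{"type":"array","items":{"type":"array"}},"claw":{"type":"number"}},"required":["targets"]}

```bash
mkdir -p pics; ls
cat > h.py <<'E'
import numpy as np, cv2
from workcell import arm
def save(p,n): cv2.imwrite('pics/'+n,p['img'][:,:,::-1])
def cloud(p):
    z=p['range_z']; v,u=np.mgrid[:z.shape[0],:z.shape[1]]
    P=np.stack([(u-p['cx'])/p['fx']*z,-(v-p['cy'])/p['fy']*z,-z,np.ones_like(z)],-1)
    W=(P@np.array(p['T']).T)[...,:3]; W[z==0]=np.nan
    return W
E
python3 - <<'E'
from h import *
ps={n:arm.camera(n) for n in('top','side')}
cv2.imwrite('pics/a.png',cv2.resize(np.hstack([ps['top']['img'],ps['side']['img']])[:,:,::-1],(800,300)))
save(ps['top'],'top0.png');save(ps['side'],'side0.png')
for n,p in ps.items():
    print(n,np.round(p['T'],3).tolist(),p['fx'],p['cx'],p['cy'],[k for k in p])
    for q in ['mould','lower_hole','lid','lid_push','lid_hole','knob','knob_grip','stand','pin','pin_grip','tumbler','cream_jar','spool_blue','glass_dish','hinge']:
        try: print(q,[(np.round(d['centre']).tolist(),round(d['conf'],2)) for d in arm.boxes_of(q,p)[:2]])
        except Exception as e: print(q,e)
print(arm.get_obs())
E
```

```text
pics
top [[0.001, 0.986, -0.169, 328.919], [-1.0, -0.004, -0.025, 17.16], [-0.026, 0.169, 0.985, 1323.095], [0.0, 0.0, 0.0, 1.0]] 505.9899392780393 281.24819888365266 210.40572511121508 ['img', 'range_z', 'fx', 'fy', 'cx', 'cy', 'T', 'shot']
mould [([517.0, 140.0, 24.0], 0.68)]
lower_hole [([515.0, 142.0, 26.0], 0.98), ([478.0, 231.0, 31.0], 0.49)]
lid [([600.0, 132.0, 139.0], 0.65)]
lid_push [([593.0, 137.0, 139.0], 0.83)]
lid_hole [([596.0, 138.0, 142.0], 0.74)]
knob [([476.0, 232.0, 29.0], 0.6)]
knob_grip [([476.0, 229.0, 29.0], 0.51)]
stand [([507.0, -293.0, 40.0], 0.89)]
pin [([509.0, -293.0, 69.0], 0.62)]
pin_grip [([596.0, 132.0, 138.0], 0.66), ([507.0, -294.0, 66.0], 0.55)]
tumbler [([577.0, -127.0, 51.0], 0.62)]
cream_jar [([713.0, -168.0, 14.0], 0.47)]
spool_blue [([361.0, 382.0, 62.0], 0.92)]
glass_dish [([703.0, 354.0, 6.0], 0.97), ([597.0, 139.0, 142.0], 0.29)]
hinge [([517.0, 141.0, 26.0], 0.68), ([474.0, 233.0, 28.0], 0.62)]
side [[-0.98, 0.12, -0.158, 349.368], [-0.198, -0.567, 0.799, 970.539], [0.006, 0.815, 0.58, 748.614], [0.0, 0.0, 0.0, 1.0]] 471.1180682852427 274
[... 834 characters left out ...]
ime': 1.6, 'joints': array([ 1.18140582e+00,  4.90898610e-01,  1.55890637e+00,  8.13781471e-06,
        1.09171299e+00, -1.05596576e-01]), 'joint_velocities': array([-1.45934212e-03, -1.44743809e-03,  1.29935675e-03,  1.51826681e-03,
       -5.57635690e-06,  9.16121186e-04]), 'tau': array([-7.44603367e-04, -6.12461185e+01, -2.58432984e+01,  6.92853564e-02,
        4.45651542e-02,  2.63141402e-05]), 'eef_pos': array([174.97830264, 600.01771588, 214.65960782]), 'tcp_rot': array([3.14151763e+00, 6.89134176e-07, 2.85779497e+00]), 'force': array([ 0.74013278,  0.47610933, -0.17799295]), 'torque': array([ 0.03875051, -0.03852319,  0.04367662]), 'finger_force': 0.0, 'grip_width': 94.80745152947712}
```

View top.

View pics/top0.png

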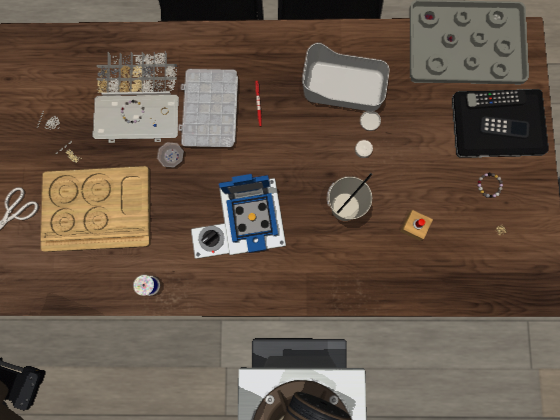

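View pics/side0.png

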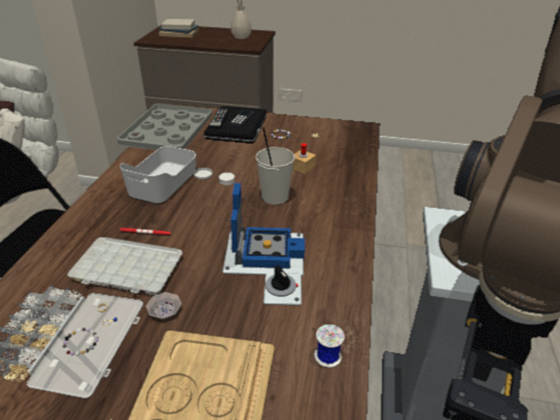

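```bash
cat > m.py <<'E'
from h import *
p=arm.camera('top'); W=cloud(p); I=p['img'].astype(int); hsv=cv2.cvtColor(p['img'],cv2.COLOR_RGB2HSV)
s=np.s_[165:265,185:295]
c=cv2.resize(p['img'][s][:,:,::-1],None,fx=5,fy=5,interpolation=cv2.INTER_CUBIC)
c2=cv2.resize(p['img'][195:250,390:445][:,:,::-1],(250,250),interpolation=cv2.INTER_CUBIC)
o=np.zeros((500,800,3),np.uint8);o[:,:550]=c;o[:250,550:]=c2;cv2.imwrite('pics/crop.png',o)
w=W[s];h=hsv[s];X=w.reshape(-1,3);H=h.reshape(-1,3)
blue=(abs(H[:,0].astype(int)-108)<12)&(H[:,1]>150)
def rect(m,n):
    q=X[m&np.isfinite(X[:,2])];r=cv2.minAreaRect(q[:,:2].astype(np.float32));print(n,len(q),np.round(r[0],1),np.round(r[1],1),round(r[2],1),'z',np.round(np.median(q[:,2]),1))
rect(blue&(X[:,2]>27)&(X[:,2]<40),'lower')
rect(blue&(X[:,2]>60),'lid')
rect((X[:,2]>2)&(X[:,2]<13)&(H[:,1]<60)&(H[:,2]>150),'base')
k=(X[:,2]>42)&(X[:,1]>205)&(X[:,2]<60);rect(k,'knobbar')
q=X[k];u,sg,v=np.linalg.svd(q[:,:2]-q[:,:2].mean(0));print(q.mean(0),sg,v[0],np.degrees(np.arctan2(v[0][1],v[0][0])))
R=((H[:,0]<8)|(H[:,0]>172))&(H[:,1]>140)&(H[:,2]>90);print('stud',X[R].round(0)[:8].tolist())
Z=W.reshape(-1,3);HH=hsv.reshape(-1,3)
R=((HH[:,0]<8)|(HH[:,0]>172))&(HH[:,1]>140)&(HH[:,2]>90)&(abs(Z[:,1]+293)<40)&(abs(Z[:,0]-507)<40);print('pin',R.sum(),np.nanmean(Z[R],0),np.nanmax(Z[R],0),np.nanmin(Z[R],0))
m=(abs(Z[:,1]+293)<45)&(abs(Z[:,0]-507)<45)&(Z[:,2]>36)&(Z[:,2]<48);r=cv2.minAreaRect(Z[m][:,:2].astype(np.float32));print('stand',r,m.sum())
print('lidtop',X[(X[:,2]>140)].mean(0), np.nanmax(X[:,2]))
E
python3 m.py
```

```text
lower 809 [516.9 124.5] [142.8 117.5] 9.6 z 34.8
lid 383 [600.3 137.7] [ 15.8 118. ] 9.0 z 149.1
base 1303 [532.9 172.5] [181.6 238.8] 9.2 z 8.6
knobbar 96 [480.7 234.4] [14.6 39.9] 40.3 z 51.9
[479.90507769 233.50824923  52.06953233] [115.21643115  41.85675985] [-0.65344613  0.75697302] 130.80193235394594
stud [[447.0, 231.0, 15.0], [447.0, 228.0, 14.0], [444.0, 228.0, 14.0]]
pin 42 [ 512.09096643 -295.14672661   81.22294555] [ 519.4211366  -287.78143211   87.01831074] [ 503.52143593 -303.26733326   68.04480164]
stand ((512.3955688476562, -296.6556701660156), (56.45403289794922, 58.0826530456543), 62.870277404785156) 423
lidtop [599.78194557 136.62087947 163.70973914] 191.80386070540044
```

View pics/crop.png

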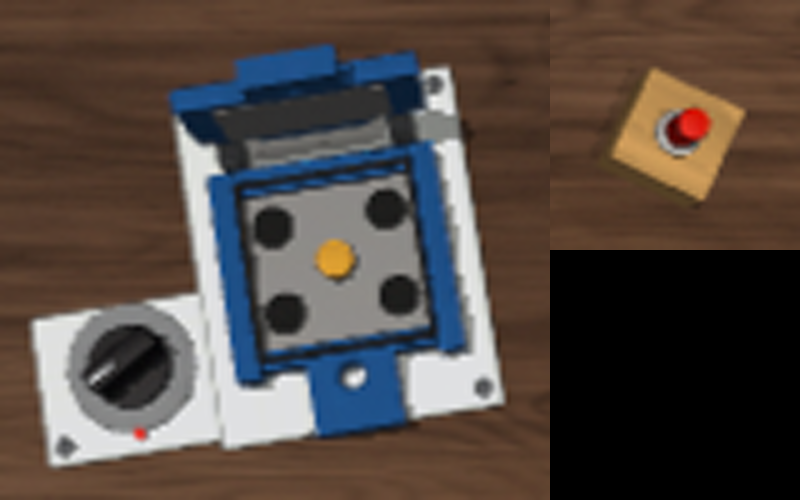

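The top view shows the mould yawed about 9° with its lug facing the robot. The hole is at pixel (256,240) and the knob at (211,238), turned about 58° clockwise. The lid stands upright, and the pin is in its stand at pixel (420,224). I'm moving to the knob first.

>>> {"op": "move_arm", "data": {
  "targets": [
    [[0,0,0],[0,0,6.58]],
    [[0,0,0],[0,0,6.58]],
    [[0,0,0],[0,0,6.58]],
    [[0,0,0],[0,0,6.58]],
    [[0,0,0],[0,0,6.58]],
    [[-0.034,-0.0006,0],[0,0,0]],
    [[-0.034,-0.0006,0],[0,0,0]],
    [[-0.034,-0.0006,0],[0,0,0]],
    [[-0.034,-0.0006,0],[0,0,0]],
    [[-0.034,-0.0006,0],[0,0,0]]
  ],
  "claw": -0.26
}}

```text
time: 2.48
eef_pos: [284.6, 468.2, 214.7]
tcp_rot: [3.141, -0.0, 2.284]
force: [0.0, 0.2, 0.4]
grip_width: 59.9
finger_force: 0.0
```

>>> {"op": "move_arm", "data": {
  "targets": [
    [[-0.034,-0.0006,0],[0,0,0]],
    [[-0.034,-0.0006,0],[0,0,0]],
    [[-0.034,-0.0006,0],[0,0,0]],
    [[-0.034,-0.0006,0],[0,0,0]],
    [[-0.034,-0.0006,0],[0,0,0]],
    [[-0.034,-0.0006,0],[0,0,0]],
    [[-0.034,-0.0006,0],[0,0,0]],
    [[-0.034,-0.0006,0],[0,0,0]],
    [[-0.034,-0.0006,0.03],[0,0,0]],
    [[0,0,0.03],[0,0,0]]
  ]
}}

```text
time: 3.32
eef_pos: [482.1, 233.5, 157.8]
tcp_rot: [3.137, 0.003, 2.28]
force: [0.5, 0.5, -1.0]
grip_width: 60.2
finger_force: 0.0
```

>>> {"op": "move_arm", "data": {
  "targets": [
    [[0,0,0.02],[0,0,0]],
    [[0,0,0],[0,0,0]],
    [[0,0,0],[0,0,0]]
  ]
}}

```text
time: 3.57
eef_pos: [478.0, 236.4, 136.9]
tcp_rot: [-3.14, -0.001, 2.283]
force: [0.6, -0.7, 1.3]
grip_width: 59.7
finger_force: 0.0
```

>>> {"op": "move_arm", "data": {
  "targets": [
    [[0,0,0.03],[0,0,0]],
    [[0,0,0.03],[0,0,0]],
    [[0,0,0.02],[0,0,0]],
    [[0,0,0.01],[0,0,0]],
    [[0,0,0],[0,0,0]],
    [[0,0,0],[0,0,0]],
    [[0,0,0],[0,0,0]]
  ]
}}

```text
time: 4.15
eef_pos: [479.0, 237.0, 48.7]
tcp_rot: [3.139, 0.001, 2.284]
force: [-0.1, -0.5, -1.4]
grip_width: 59.9
finger_force: 0.0
```

>>> {"op": "move_arm", "data": {
  "targets": [
    [[-0.003,-0.001,0.01],[0,0,0]],
    [[0,0,0.012],[0,0,0]],
    [[0,0,0],[0,0,0]],
    [[0,0,0],[0,0,0]]
  ]
}}

```text
time: 4.48
eef_pos: [479.4, 233.5, 25.1]
tcp_rot: [-3.141, -0.0, 2.283]
force: [0.5, -0.1, 0.6]
grip_width: 60.0
finger_force: 0.0
```

>>> {"op": "move_arm", "data": {
  "targets": [
    [[0,0,0],[0,0,0]],
    [[0,0,0],[0,0,0]],
    [[0,0,0],[0,0,0]],
    [[0,0,0],[0,0,0]],
    [[0,0,0],[0,0,0]],
    [[0,0,0],[0,0,0]],
    [[0,0,0],[0,0,0]],
    [[0,0,0],[0,0,0]]
  ],
  "claw": 1
}}

```text
time: 5.15
eef_pos: [479.7, 233.8, 25.1]
tcp_rot: [3.141, 0.0, 2.283]
force: [-2.1, 1.4, -1.6]
grip_width: 14.0
finger_force: 30.0
```

>>> {"op": "move_arm", "data": {
  "targets": [
    [[0,0,0],[0,0,-6.4]],
    [[0,0,0],[0,0,-6.4]],
    [[0,0,0],[0,0,-6.4]],
    [[0,0,0],[0,0,-6.4]],
    [[0,0,0],[0,0,-6.4]],
    [[0,0,0],[0,0,-6.4]],
    [[0,0,0],[0,0,-6.4]],
    [[0,0,0],[0,0,-6.4]],
    [[0,0,0],[0,0,-5]],
    [[0,0,0],[0,0,0]]
  ]
}}

```text
time: 5.98
eef_pos: [479.9, 234.4, 25.1]
tcp_rot: [3.141, 0.002, -3.013]
force: [1.3, 7.4, -1.9]
grip_width: 13.9
finger_force: 30.0
```

```bash
python3 -c "
from h import *
o=arm.get_obs();print(o['torque'],o['force'],o['tcp_rot'],o['eef_pos'])"
```

```text
[ 1.28039958 -0.12420511  0.00677707] [ 1.29562673  7.3624982  -1.91941641] [ 3.14057143e+00  1.64595635e-03 -3.01319704e+00] [479.86948493 234.44202057  25.14829748]
```

>>> {"op": "move_arm", "data": {
  "targets": [
    [[0,0,0],[0,0,-2]],
    [[0,0,0],[0,0,-1]],
    [[0,0,0],[0,0,0]],
    [[0,0,0],[0,0,0]]
  ]
}}

```text
time: 6.32
eef_pos: [479.9, 234.5, 25.2]
tcp_rot: [3.14, 0.002, -2.968]
force: [-0.1, 6.9, -2.1]
grip_width: 13.8
finger_force: 30.1
```

```bash
python3 -c "
from h import *
o=arm.get_obs();print(o['torque'],o['force'],o['tcp_rot'],o['eef_pos'])"
```

```text
[ 1.27954551 -0.17041139 -0.49034104] [-0.0857617   6.91125327 -2.07520015] [ 3.14035303e+00  1.64868179e-03 -2.96764743e+00] [479.87343725 234.45773131  25.15310355]
```

>>> {"op": "move_arm", "data": {
  "targets": [
    [[0,0,0],[0,0,-2]],
    [[0,0,0],[0,0,0]],
    [[0,0,0],[0,0,0]]
  ]
}}

```text
time: 6.57
eef_pos: [480.0, 234.5, 25.2]
tcp_rot: [3.14, 0.002, -2.933]
force: [1.9, 7.5, -2.9]
grip_width: 14.5
finger_force: 30.7
```

```bash
python3 -c "
from h import *
o=arm.get_obs();print(o['torque'],o['force'],o['tcp_rot'],o['eef_pos'])"
```

```text
[ 1.28096897 -0.25769625 -0.75077941] [ 1.9461724   7.49281183 -2.91979081] [ 3.14027713e+00  1.87103770e-03 -2.93325675e+00] [479.98106584 234.46696519  25.16171924]
```

>>> {"op": "move_arm", "data": {
  "targets": [
    [[0,0,0],[0,0,0]],
    [[0,0,0],[0,0,0]],
    [[0,0,0],[0,0,0]],
    [[0,0,0],[0,0,0]],
    [[0,0,-0.015],[0,0,0]],
    [[0,0,-0.025],[0,0,0]],
    [[0,0,-0.035],[0,0,2.4]],
    [[0,0,-0.04],[0,0,0]],
    [[0,0,-0.04],[0,0,0]],
    [[0,0,-0.04],[0,0,0]]
  ],
  "claw": 0.33
}}

```text
time: 7.4
eef_pos: [478.8, 233.3, 222.1]
tcp_rot: [-3.142, -0.0, -2.973]
force: [0.5, -0.1, -0.3]
grip_width: 31.8
finger_force: 0.0
```

>>> {"op": "move_arm", "data": {
  "targets": [
    [[0,0,-0.015],[0,0,0]],
    [[0.03,0,0],[0,0,0]],
    [[0.03,0,0],[0,0,0]],
    [[0,0,0],[0,0,0]],
    [[0,0,0],[0,0,0]]
  ],
  "claw": 1
}}

```text
time: 7.82
eef_pos: [419.3, 223.4, 235.6]
tcp_rot: [3.141, 0.001, -2.973]
force: [0.7, -0.6, -0.8]
grip_width: 3.9
finger_force: 0.0
```

```bash
sed -i 's/crop.png/crop2.png/' m.py; python3 m.py
python3 - <<'E'
from h import *
p=arm.camera('side');save(p,'s2.png');W=cloud(p);h=cv2.cvtColor(p['img'],cv2.COLOR_RGB2HSV)
b=(abs(h[...,0].astype(int)-108)<12)&(h[...,1]>150)&(W[...,2]>50)&(abs(W[...,0]-600)<60)&(abs(W[...,1]-137)<90)
X=W[b];m=X[:,:2]-[543,128];t=np.radians(9.5);mx=m@[np.cos(t),np.sin(t)];my=m@[-np.sin(t),np.cos(t)]
print(b.sum(),X[:,2].max())
for z in range(50,190,20):
  k=abs(X[:,2]-z)<10
  if k.any():print(z,mx[k].min().round(1),mx[k].max().round(1),np.median(mx[k]).round(1),my[k].min().round(),my[k].max().round())
print(arm.get_obs()['tcp_rot'],arm.get_obs()['joints'])
E
```

```text
lower 774 [517.5 123.7] [144.2 117. ] 10.3 z 35.1
lid 387 [537.7 112.8] [171.4 114.6] 21.6 z 149.3
base 708 [537.6 141.7] [181.5 176.8] 9.1 z 8.8
knobbar 5 [497.1 230.7] [7.  2.1] 32.1 z 51.4
[497.13099963 231.06779501  50.97672983] [5.76058552 1.67149807] [-0.8899639  -0.45603098] -152.86871103501892
stud []
pin 48 [ 511.55646943 -294.60751721   79.04468409] [ 519.79027493 -287.07850205   86.81154468] [ 503.98340093 -303.52817677   57.68568502]
stand ((512.275634765625, -296.63916015625), (57.52645492553711, 57.29508590698242), 64.40811920166016) 419
lidtop [447.69281785 158.04971978 445.64617724] 603.2018952337111
328 189.0086296455769
50 58.7 63.5 61.1 57.0 59.0
70 55.6 62.8 60.3 55.0 64.0
90 54.5 61.9 57.7 57.0 62.0
110 54.0 62.8 58.2 57.0 63.0
130 53.4 62.3 57.8 56.0 63.0
150 51.5 63.0 57.9 19.0 62.0
170 49.1 62.4 55.1 15.0 26.0
[ 3.14145261e+00  7.45396853e-04 -2.97331474e+00] [ 3.49878569e-01  2.55519901e-01  1.88289481e+00  3.70373647e-06
  1.00241951e+00 -1.38919772e+00]
```

View pics/crop2.png

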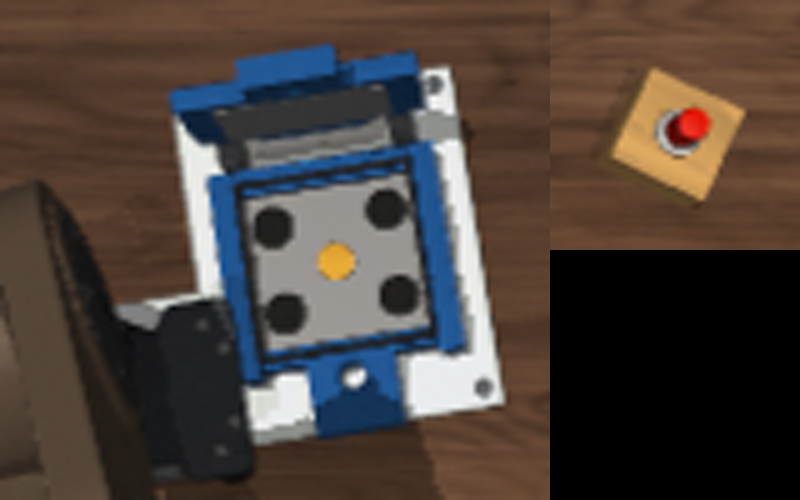

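>>> {"op": "move_arm", "data": {
  "targets": [
    [[-0.0272,-0.0143,0],[0,0,0]],
    [[-0.0272,-0.0143,0],[0,0,0]],
    [[-0.0272,-0.0143,0],[0,0,0]],
    [[-0.0272,-0.0143,0],[0,0,0]],
    [[-0.0272,-0.0143,0],[0,0,0]],
    [[-0.0272,-0.0143,0],[0,0,0]],
    [[-0.0272,-0.0143,0],[0,0,0]],
    [[-0.0272,-0.0143,0],[0,0,0]],
    [[0,0,0],[0,0,0]],
    [[0,0,0],[0,0,0]]
  ]
}}

```text
time: 8.75
eef_pos: [655.1, 146.3, 233.4]
tcp_rot: [3.141, -0.002, -2.975]
force: [0.2, -0.5, 0.3]
grip_width: 0.1
finger_force: 0.0
```

Run:
```python
from h import *
p=arm.camera('side');cv2.imwrite('pics/s3.png',cv2.resize(p['img'][160:330,180:360][:,:,::-1],(720,600 if 0 else 600),interpolation=cv2.INTER_CUBIC))
print(arm.get_obs()['eef_pos'])
```

```text
[654.12369144 146.85728389 233.79229061]
```

View pics/s3.png

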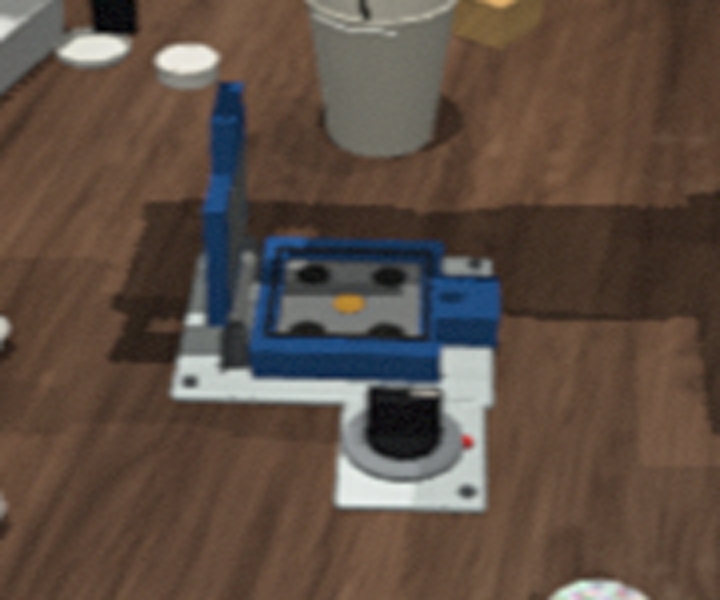

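>>> {"op": "move_arm", "data": {
  "targets": [
    [[0,0,0.03],[0,0,0]],
    [[0,0,0.03],[0,0,0]],
    [[0,0,0.03],[0,0,0]],
    [[0,0,0.015],[0,0,0]],
    [[0.01,0,0],[0,0,0]],
    [[0.01,0,0],[0,0,0]],
    [[0.01,0,0],[0,0,0]],
    [[0.008,0,0],[0,0,0]],
    [[0.008,0,0],[0,0,0]],
    [[0.008,0,0],[0,0,0]]
  ]
}}

```text
time: 9.63
eef_pos: [600.1, 138.5, 130.5]
tcp_rot: [3.141, 0.001, -2.973]
force: [1.4, 0.5, -0.4]
grip_width: 0.5
finger_force: 0.8
```

>>> {"op": "move_arm", "data": {
  "targets": [
    [[0.008,0,0],[0,0,0]],
    [[0.008,0,0],[0,0,0]],
    [[0.008,0,0],[0,0,0]],
    [[0.008,0,0],[0,0,0]],
    [[0.008,0,0],[0,0,0]],
    [[0.008,0,0],[0,0,0]],
    [[0.008,0,0],[0,0,0]],
    [[0,0,0],[0,0,0]]
  ]
}}

```text
time: 10.3
eef_pos: [543.8, 128.6, 130.1]
tcp_rot: [3.141, -0.001, -2.973]
force: [0.4, 0.3, 0.4]
grip_width: 0.2
finger_force: 0.0
```

Run:
```python
from h import *
p=arm.camera('side');cv2.imwrite('pics/s4.png',cv2.resize(p['img'][120:330,180:380][:,:,::-1],(570,600),interpolation=cv2.INTER_CUBIC))
```

```text
(no output)
```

View pics/s4.png

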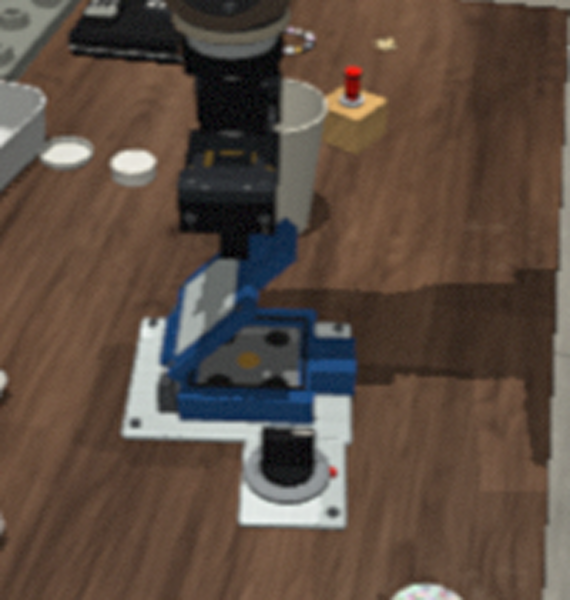

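>>> {"op": "move_arm", "data": {
  "targets": [
    [[0,0,-0.03],[0,0,0]],
    [[0,0,-0.035],[0,0,0]],
    [[0,0,-0.035],[0,0,0]],
    [[0.03,0,0],[0,0,0]],
    [[0.04,0,0],[0,0,0]],
    [[0.04,0,0],[0,0,0]],
    [[0,-0.036,0],[0,0,0]],
    [[0,-0.036,0],[0,0,0]],
    [[0,-0.036,0],[0,0,0]],
    [[0,-0.036,0],[0,0,0]]
  ]
}}

```text
time: 11.18
eef_pos: [461.3, -33.1, 230.5]
tcp_rot: [-3.141, 0.001, -2.973]
force: [0.7, 0.7, 0.4]
grip_width: -0.1
finger_force: 0.0
```

>>> {"op": "move_arm", "data": {
  "targets": [
    [[0,-0.036,0],[0,0,0]],
    [[0,-0.036,0],[0,0,0]],
    [[0,-0.036,0],[0,0,0]],
    [[0,-0.036,0],[0,0,0]],
    [[0,-0.036,0],[0,0,0]],
    [[0,-0.036,0],[0,0,0]],
    [[0,-0.036,0],[0,0,0]],
    [[0,0,0.03],[0,0,0]],
    [[0,0,0.03],[0,0,0]],
    [[0,0,0],[0,0,0]]
  ],
  "claw": -0.26
}}

```text
time: 12.02
eef_pos: [501.5, -279.6, 165.2]
tcp_rot: [3.136, -0.005, -2.975]
force: [-0.9, 0.5, -0.4]
grip_width: 58.2
finger_force: 0.0
```

>>> {"op": "move_arm", "data": {
  "targets": [
    [[0,0,0],[0,0,0]],
    [[0,0,0],[0,0,0]],
    [[0,0,0],[0,0,0]]
  ]
}}

```text
time: 12.27
eef_pos: [504.1, -280.2, 171.9]
tcp_rot: [-3.14, 0.002, -2.973]
force: [-0.8, -0.2, 0.6]
grip_width: 59.8
finger_force: 0.0
```

Run:
```python
from h import *
for n in('side','top'):
    p=arm.camera(n)
    if n=='side':cv2.imwrite('pics/s5.png',cv2.resize(p['img'][100:330,180:380][:,:,::-1],(520,600),interpolation=cv2.INTER_CUBIC))
    W=cloud(p).reshape(-1,3);H=cv2.cvtColor(p['img'],cv2.COLOR_RGB2HSV).reshape(-1,3)
    R=((H[:,0]<8)|(H[:,0]>172))&(H[:,1]>140)&(H[:,2]>90)&(abs(W[:,1]+293)<40)&(abs(W[:,0]-507)<40)
    print(n,'pin',R.sum(),np.mean(W[R],0),np.max(W[R],0),np.min(W[R],0))
    if n=='top':
        b=(abs(H[:,0].astype(int)-108)<12)&(H[:,1]>150)&(W[:,2]>40)&(abs(W[:,0]-530)<120)&(abs(W[:,1]-128)<100)
        X=W[b];r=cv2.minAreaRect(X[:,:2].astype(np.float32));print('lid',r,np.median(X[:,2]))
        print([(d['centre'],d['conf']) for d in arm.boxes_of('lid_hole',p)])
        cv2.imwrite('pics/t5.png',cv2.resize(p['img'][165:265,185:295][:,:,::-1],(660,600),interpolation=cv2.INTER_CUBIC))
        # hole: darkest/non-blue blob in the lug near pixel expected
        T=np.linalg.inv(np.array(p['T']))
        def px(P):
            c=T@np.r_[P,1];return p['cx']+p['fx']*c[0]/-c[2],p['cy']-p['fy']*c[1]/-c[2]
        for d in [(474,116.4,53)]: print(px(d))
        print('pin top px',px((511.5,-294.6,81)))
print(arm.get_obs()['eef_pos'])
```

```text
return _methods._mean(a, axis=axis, dtype=dtype,
  ret = um.true_divide(
Traceback (most recent call last):
ValueError: zero-size array to reduction operation maximum which has no identity
```

>>> {"op": "move_arm", "data": {
  "targets": [
    [[-0.0048,-0.0168,0],[0,0,0]],
    [[0,0,0.02],[0,0,0]],
    [[0,0,0.03],[0,0,0]],
    [[0,0,0.02],[0,0,0]],
    [[0,0,0.01],[0,0,0]],
    [[0,0,0],[0,0,0]],
    [[0,0,0],[0,0,0]],
    [[0,0,0],[0,0,0]]
  ]
}}

```text
time: 13.03
eef_pos: [511.5, -296.1, 91.5]
tcp_rot: [-3.14, 0.002, -2.973]
force: [0.5, 0.1, -0.4]
grip_width: 60.0
finger_force: 0.0
```

Run:
```python
from h import *
p=arm.camera('side');cv2.imwrite('pics/s6.png',cv2.resize(p['img'][90:190,240:360][:,:,::-1],(720,600),interpolation=cv2.INTER_CUBIC))
p=arm.camera('top')
W=cloud(p).reshape(-1,3);H=cv2.cvtColor(p['img'],cv2.COLOR_RGB2HSV).reshape(-1,3)
b=(abs(H[:,0].astype(int)-108)<12)&(H[:,1]>150)&(W[:,2]>40)&(W[:,2]<80)&(abs(W[:,0]-530)<120)&(abs(W[:,1]-128)<100)
X=W[b];r=cv2.minAreaRect(X[:,:2].astype(np.float32));print('lid',r,np.median(X[:,2]))
print([(np.round(d['centre']),round(d['conf'],2)) for d in arm.boxes_of('lid_hole',p)])
cv2.imwrite('pics/t5.png',cv2.resize(p['img'][180:265,195:295][:,:,::-1],(700,595),interpolation=cv2.INTER_CUBIC))
T=np.linalg.inv(np.array(p['T']))
def px(P):
    c=T@np.r_[P,1];return p['cx']+p['fx']*c[0]/-c[2],p['cy']-p['fy']*c[1]/-c[2]
print(px((474,116.4,53)))
g=p['img'][225:255,240:275].astype(int);print((g[...,2]-g[...,0])[8:24])
print(arm.get_obs()['eef_pos'])
```

```text
lid ((522.7760009765625, 124.92953491210938), (150.9641571044922, 117.56546020507812), 9.233189582824707) 51.599753141792235
[(array([530., 127.,  53.]), 0.55), (array([480., 230.,  21.]), 0.42)]
(np.float64(254.85409633967018), np.float64(238.85388559553562))
[[111 111 111 110 110 110 109 109 110 108 105 103  98  95  84  88 101 113
  114 114 114 112 103  57  19  34  33  44  78  94  90  81  71 102  97]
 [109 111 109 103 102 101 100  97  90  85 102 114 113 114 115 114 113 113
  114 115 115 112 105  76  61  82  59  45  34  29  26  23  51  96  93]
 [ 81  64  49  38  42  81 113 112 112 113 113 114 112 110 104 104 106 111
  113 113 112 112 108  86  30  21  21  16  11   9   3  -1   2  14  20]
 [ 22  19  17  22  41  77 112 112 113 114 115 110 100  77  66  73  81  97
  102 113 113 113 112  96  14  -1  -1  -2  -4  -3  -3  -3  -1   7   5]
 [ 46  58  63  90 112 112 113 112 112 114 114 109  82  51  46  42  52  83
  110 112 112 111 110  85  16  -1  -1  -4  -3  -3  -3  -3  -3  -4  -3]
 [107  80  57  39  39  70 112 113 113 114 112  99  67  43  28  22  30  60
  102 111 113 112 110  88  25  -1  -2  -
[... 825 characters left out ...]
 113
  113 111 101 100  98  99  90  23  -1  -1  -1  -2  -3  -3  -3  -2  -3]
 [  0   2   3   2   2   3  31 112 113 114 113 112 111 112 113 112 111 112
  110 108 100  99  97  99  90  25  -1  -1  -2  -2  -3  -3  -3  -3  -2]
 [  1   2   3   2   3  -1   8 114 113 113 111 111 112 112 112 113 112 113
  109  97  97  97 100  98  91  43   6  -1  -3  -4  -3  -2  -3  -3  -3]
 [  3   1   3   3   3   0   9 108 113 115 115 112 112 112 111 112 112 111
  106  96  95  95  93  89  75  41  10  -1  -3  -4  -3  -3  -4  -3  -4]
 [  2   2   3   3   2   0   8  83 115 116 115 114 110 110 110 108 108 102
   77  66  65  51  43  49  49  36  10  -2  -3 -10 -18 -23 -26 -35 -40]]
[ 511.30433904 -296.03888985   91.26643694]
```

View pics/t5.png

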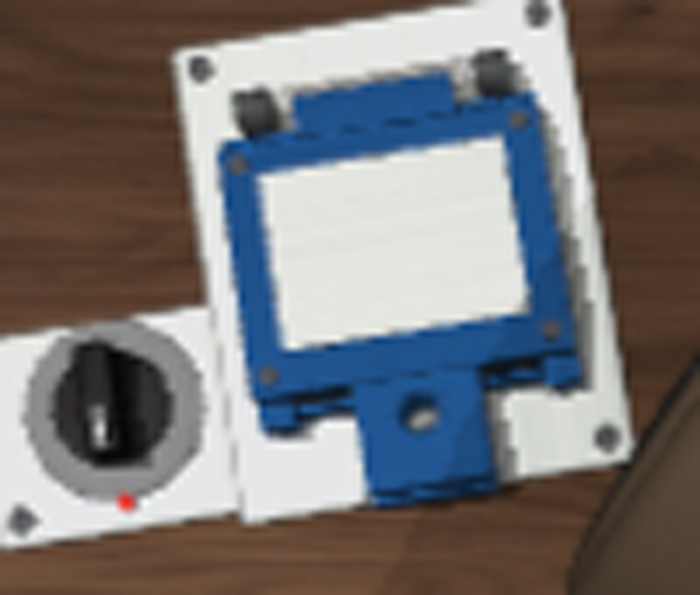

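View pics/s6.png

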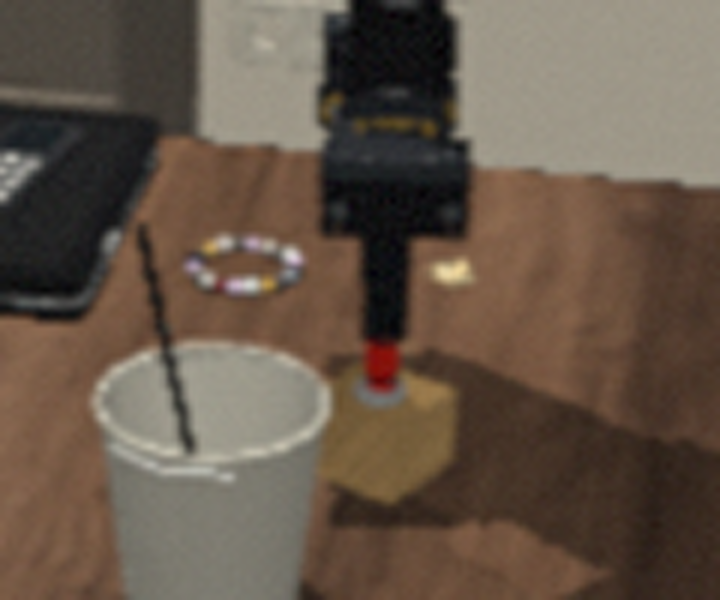

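Lid is shut with its hole at pixel (255,238.5), as predicted, and the bar on the knob runs along the mould's x towards the stud. In the side crop the open fingers are right over the red grip at (382,365). Now I'll grasp the pin.

>>> {"op": "move_arm", "data": {
  "targets": [
    [[0,0,0.015],[0,0,0]],
    [[0,0,0.015],[0,0,0]],
    [[0,0,0.01],[0,0,0]],
    [[0,0,0],[0,0,0]],
    [[0,0,0],[0,0,0]]
  ]
}}

```text
time: 13.6
eef_pos: [510.9, -295.8, 50.1]
tcp_rot: [3.141, -0.0, -2.973]
force: [0.1, 0.0, 0.1]
grip_width: 59.8
finger_force: 0.0
```

>>> {"op": "move_arm", "data": {
  "targets": [
    [[0,0,0],[0,0,0]],
    [[0,0,0],[0,0,0]],
    [[0,0,0],[0,0,0]],
    [[0,0,0],[0,0,0]],
    [[0,0,0],[0,0,0]],
    [[0,0,0],[0,0,0]],
    [[0,0,0],[0,0,0]],
    [[0,0,0],[0,0,0]]
  ],
  "claw": 1
}}

```text
time: 14.27
eef_pos: [510.9, -295.9, 50.1]
tcp_rot: [-3.141, 0.0, -2.973]
force: [-0.4, -0.2, 0.5]
grip_width: 17.8
finger_force: 30.0
```

>>> {"op": "move_arm", "data": {
  "targets": [
    [[0,0,-0.01],[0,0,0]],
    [[0,0,-0.02],[0,0,0]],
    [[0,0,-0.03],[0,0,0]],
    [[0,0,-0.04],[0,0,0]],
    [[0,0,-0.04],[0,0,0]],
    [[0,0,-0.04],[0,0,0]],
    [[0,0.02,0],[0,0,0]],
    [[0,0.033,0],[0,0,0]],
    [[0,0.033,0],[0,0,0]],
    [[0,0.033,0],[0,0,0]]
  ]
}}

```text
time: 15.1
eef_pos: [490.1, -177.2, 230.8]
tcp_rot: [3.142, 0.0, -2.974]
force: [-0.2, 0.5, -1.4]
grip_width: 17.3
finger_force: 30.0
```

>>> {"op": "move_arm", "data": {
  "targets": [
    [[0,0.033,0],[0,0,0]],
    [[0,0.033,0],[0,0,0]],
    [[0,0.033,0],[0,0,0]],
    [[0,0.033,0],[0,0,0]],
    [[0,0.033,0],[0,0,0]],
    [[0,0.033,0],[0,0,0]],
    [[0,0.033,0],[0,0,0]],
    [[-0.016,0.033,0],[0,0,0]],
    [[-0.016,0.03,0],[0,0,0]],
    [[0,0,0],[0,0,0]]
  ]
}}

```text
time: 15.93
eef_pos: [474.0, 120.9, 230.9]
tcp_rot: [3.141, 0.002, -2.97]
force: [-0.8, -0.5, -1.0]
grip_width: 17.2
finger_force: 30.0
```

>>> {"op": "move_arm", "data": {
  "targets": [
    [[0,0,0.03],[0,0,0]],
    [[0,0,0.03],[0,0,0]],
    [[0,0,0.02],[0,0,0]],
    [[0,0,0],[0,0,0]],
    [[0,0,0],[0,0,0]],
    [[0,0,0],[0,0,0]]
  ]
}}

```text
time: 16.43
eef_pos: [473.8, 116.6, 151.4]
tcp_rot: [-3.142, 0.001, -2.974]
force: [-0.8, -0.4, -0.5]
grip_width: 18.0
finger_force: 30.0
```

```bash
cat > r.py <<'E'
from h import *
import sys
p=arm.camera('side');o=arm.get_obs();e=o['eef_pos'];print(e,o['force'])
W=cloud(p).reshape(-1,3);H=cv2.cvtColor(p['img'],cv2.COLOR_RGB2HSV).reshape(-1,3)
d=W-e
R=((H[:,0]<8)|(H[:,0]>172))&(H[:,1]>140)&(H[:,2]>80)&(np.hypot(d[:,0],d[:,1])<50)
print('red',R.sum(),W[R].mean(0) if R.any() else '')
# collar and shaft: grey points below the tcp
for a,b in((-9,-3),(-44,-10)):
    m=(np.hypot(d[:,0],d[:,1])<22)&(d[:,2]>a)&(d[:,2]<b)
    if m.any():q=W[m];print(a,m.sum(),q.min(0).round(1),q.max(0).round(1),q.mean(0).round(1))
T=np.linalg.inv(np.array(p['T']))
def px(P):
    c=T@np.r_[P,1];return np.round([p['cx']+p['fx']*c[0]/-c[2],p['cy']-p['fy']*c[1]/-c[2]],1)
for dz in (0,-3,-8,-20,-44):print(dz,px(e+[0,0,dz]))
u,v=map(int,px(e+[0,0,-15]));s=6
c=cv2.resize(p['img'][v-45:v+45,u-50:u+50][:,:,::-1],(800,720),interpolation=cv2.INTER_CUBIC)[60:660]
print('crop: u=',u-50,'+c/8, v=',v-45,'+(r+60)/8');cv2.imwrite('pics/'+sys.argv[1],c)
E
python3 r.py s7.png
```

```text
[473.8947227  116.64480079 151.60581911] [ 0.8097029   1.20409836 -0.19742625]
red 0 
-9 20 [461.3 118.  143.7] [482.9 131.2 148.6] [470.7 125.4 146.2]
-44 41 [467.8 114.1 109.7] [476.7 123.3 139.1] [472.4 119.6 124.7]
0 [293.6 202.6]
-3 [293.6 203.7]
-8 [293.5 205.5]
-20 [293.3 209.9]
-44 [293.  218.5]
crop: u= 243 +c/8, v= 163 +(r+60)/8
```

View pics/s7.png

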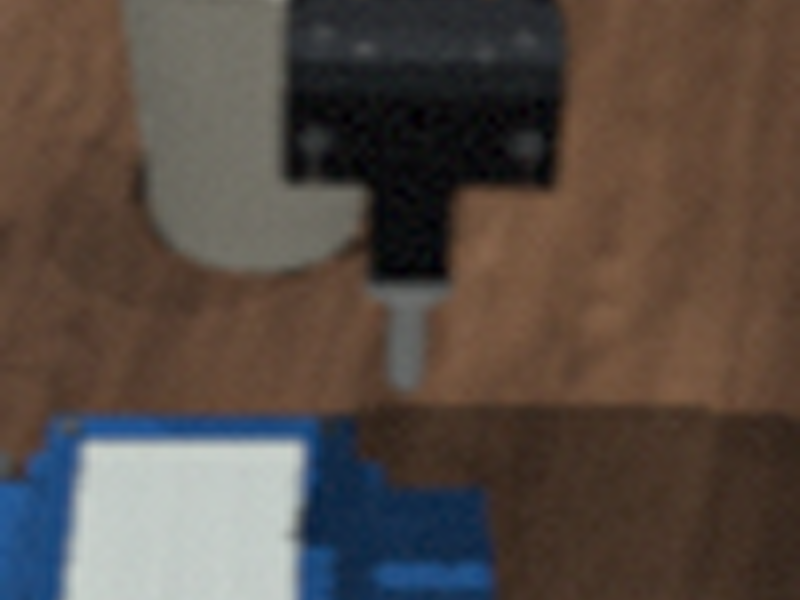

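>>> {"op": "move_arm", "data": {
  "targets": [
    [[0,0,0.02],[0,0,0]],
    [[0,0,0.02],[0,0,0]],
    [[0,0,0.01],[0,0,0]],
    [[0,0,0],[0,0,0]],
    [[0,0,0],[0,0,0]]
  ]
}}

```text
time: 16.9
eef_pos: [473.7, 116.7, 101.0]
tcp_rot: [3.142, 0.001, -2.973]
force: [1.2, 0.7, 0.0]
grip_width: 17.7
finger_force: 30.0
```

>>> {"op": "move_arm", "data": {
  "targets": [
    [[0,0,0.003],[0,0,0]],
    [[0,0,0.003],[0,0,0]],
    [[0,0,0.003],[0,0,0]],
    [[0,0,0.003],[0,0,0]],
    [[0,0,0],[0,0,0]]
  ]
}}

```text
time: 17.32
eef_pos: [473.1, 116.7, 87.7]
tcp_rot: [3.141, -0.0, -2.973]
force: [0.1, 1.4, -0.1]
grip_width: 17.6
finger_force: 30.0
```

>>> {"op": "move_arm", "data": {
  "targets": [
    [[0,0,0.003],[0,0,0]],
    [[0,0,0.003],[0,0,0]],
    [[0,0,0.003],[0,0,0]],
    [[0,0,0.003],[0,0,0]],
    [[0,0,0],[0,0,0]]
  ]
}}

```text
time: 17.73
eef_pos: [473.0, 116.7, 75.4]
tcp_rot: [3.141, -0.001, -2.973]
force: [0.3, -0.6, -1.5]
grip_width: 17.2
finger_force: 30.0
```

>>> {"op": "move_arm", "data": {
  "targets": [
    [[0,0,0.003],[0,0,0]],
    [[0,0,0.003],[0,0,0]],
    [[0,0,0.003],[0,0,0]],
    [[0,0,0.002],[0,0,0]],
    [[0,0,0],[0,0,0]],
    [[0,0,0],[0,0,0]]
  ]
}}

```text
time: 18.23
eef_pos: [473.2, 116.8, 64.9]
tcp_rot: [3.142, -0.0, -2.973]
force: [-0.3, 0.9, -0.9]
grip_width: 17.4
finger_force: 30.0
```

>>> {"op": "move_arm", "data": {
  "targets": [
    [[0,0,0.003],[0,0,0]],
    [[0,0,0.003],[0,0,0]],
    [[0,0,0.002],[0,0,0]],
    [[0,0,0],[0,0,0]],
    [[0,0,0],[0,0,0]]
  ]
}}

```text
time: 18.65
eef_pos: [473.1, 116.7, 57.0]
tcp_rot: [3.141, -0.0, -2.973]
force: [-1.2, 0.1, 3.4]
grip_width: 17.5
finger_force: 30.0
```

>>> {"op": "move_arm", "data": {
  "targets": [
    [[0,0,0.002],[0,0,0]],
    [[0,0,0],[0,0,0]],
    [[0,0,0],[0,0,0]]
  ]
}}

```text
time: 18.9
eef_pos: [473.0, 116.7, 55.1]
tcp_rot: [3.141, -0.0, -2.973]
force: [-3.2, -1.2, 5.8]
grip_width: 17.7
finger_force: 30.0
```

>>> {"op": "move_arm", "data": {
  "targets": [
    [[0,0,0.001],[0,0,0]],
    [[0,0,0],[0,0,0]],
    [[0,0,0],[0,0,0]]
  ]
}}

```text
time: 19.15
eef_pos: [472.9, 116.7, 54.2]
tcp_rot: [3.142, -0.0, -2.973]
force: [-4.2, -0.1, 6.1]
grip_width: 17.3
finger_force: 30.0
```

>>> {"op": "move_arm", "data": {
  "targets": [
    [[0,0,0.001],[0,0,0]],
    [[0,0,0],[0,0,0]],
    [[0,0,0],[0,0,0]]
  ]
}}

```text
time: 19.4
eef_pos: [472.8, 116.7, 53.2]
tcp_rot: [3.141, -0.001, -2.973]
force: [-3.9, -0.7, 7.9]
grip_width: 17.4
finger_force: 30.0
```

>>> {"op": "move_arm", "data": {
  "targets": [
    [[0,0,0.001],[0,0,0]],
    [[0,0,0],[0,0,0]],
    [[0,0,0],[0,0,0]]
  ]
}}

```text
time: 19.65
eef_pos: [472.8, 116.7, 52.4]
tcp_rot: [3.141, -0.001, -2.973]
force: [-4.6, -0.3, 11.1]
grip_width: 17.8
finger_force: 30.0
```

>>> {"op": "move_arm", "data": {
  "targets": [
    [[0,0,0.001],[0,0,0]],
    [[0,0,0],[0,0,0]],
    [[0,0,0],[0,0,0]]
  ]
}}

```text
time: 19.9
eef_pos: [472.8, 116.7, 51.9]
tcp_rot: [3.142, -0.0, -2.973]
force: [-7.6, -0.9, 17.7]
grip_width: 17.5
finger_force: 30.0
```

>>> {"op": "move_arm", "data": {
  "targets": [
    [[0,0,0.001],[0,0,0]],
    [[0,0,0],[0,0,0]],
    [[0,0,0],[0,0,0]]
  ]
}}

```text
time: 20.15
eef_pos: [473.0, 116.7, 51.6]
tcp_rot: [3.142, 0.001, -2.973]
force: [-9.4, -1.8, 29.4]
grip_width: 17.5
finger_force: 30.0
```

Run:
```python
from h import *
for n in('side','top'):
    p=arm.camera(n);X=cloud(p).reshape(-1,3)
    m=X[:,:2]-[543,128];t=np.radians(9.5);mx=m@[np.cos(t),np.sin(t)];my=m@[-np.sin(t),np.cos(t)]
    if n=='side':
        c=cv2.resize(p['img'][190:290,225:345][:,:,::-1],(720,600),interpolation=cv2.INTER_CUBIC);cv2.imwrite('pics/s8.png',c)
    for nm,k in(('rear',(abs(mx-30)<15)&(abs(my)<55)),('front',(abs(mx+45)<8)&(abs(my)<55)),('lug',(abs(mx+85)<8)&(abs(my)<18)),('base',(abs(mx+75)<12)&(my<-40)&(my>-70))):
        k&=(X[:,2]<70)
        if k.sum()>5:print(n,nm,k.sum(),np.median(X[k,2]).round(1))
print(arm.get_obs()['force'])
```

```text
side rear 358 47.4
side front 149 45.3
side lug 59 44.5
top rear 211 46.7
[-8.77566755 -1.03761808 30.39697231]
```

View pics/s8.png

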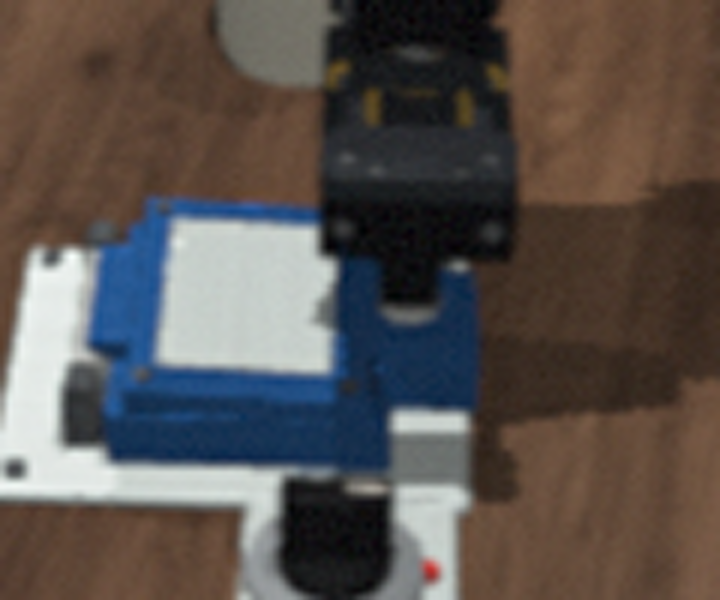

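>>> {"op": "move_arm", "data": {
  "targets": [
    [[0,0,-0.0006],[0,0,0]],
    [[0,0,0],[0,0,0]],
    [[0,0,0],[0,0,0]],
    [[0,0,0],[0,0,0]]
  ]
}}

```text
time: 20.58
eef_pos: [473.0, 116.7, 51.8]
tcp_rot: [3.142, 0.0, -2.973]
force: [-6.8, -1.7, 22.3]
grip_width: 17.7
finger_force: 30.0
```

```bash
python3 -c "
from h import *
print(arm.hand_in())"
```

```text
the job is handed in; nothing more can be done
None
```

The job is handed in. The knob is back at its zero stop and the lid is folded shut. The pin is pushed in to its collar, and I finished still gripping it and pressing down with about 22 N, about 19 s of the 67 s after the first reading.

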